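# Lock the antenna test jig

### The job

Lock the test jig: push its red lock knob with the fingertips along the long leg of the L-shaped slot to the corner, then round the corner and along the short leg to its far end by the green mark, fully home. Only push the knob, never lift it, and leave the mouse, the power adapter and the brass terminator where they are. Finish clear of everything.

Things in the scene. Friction and masses are not known exactly. Their poses are not given: they have to be found in the camera images.
- jig: Fixed grey box, aluminium top plate 180 x 150 mm, 45 mm high; yaw within 41 degrees of the world's. Origin on the table; plate spans x -95..85, y -65..85 mm. L-slot 16 mm wide: long leg along +x (y = -25) from the yellow mark to the corner, short leg along +y (x = 45) from corner to green mark. Blue circuit board fixed at x -48..8, y 20..76, up to 13 mm above the plate.
- lock_pin: Red round knob, 33 mm diameter, 4 to 38 mm above the plate, on a black flange 40 mm wide, 4 mm thick, gliding on the plate. A 12 mm stem runs in the slot; a disc below keeps it captive (2 mm vertical play). 0.13 to 0.25 kg, no spring, stays where left, slides at 1 to 4 N. Origin on its axis at plate-top level, z up. Starts in the long leg, 0 to 35 mm from its yellow end.
- slot_open (a point): Where the pin's origin lies at the open (yellow) end of the long leg; at plate-top height, 45 mm above the table.
- slot_corner (a point): Where the pin's origin lies in the corner of the slot (up to 2 mm of side play); jig (45, -25, 45) mm.
- slot_home (a point): Where the pin's origin lies when the stem touches the far (green) end of the short leg: the locked position; jig (45, 35, 45) mm.
- mouse: Loose black computer mouse, 100 x 60 x 34 mm, on the table about 0.2 m to one side of the jig. Origin at the centre of its underside.
- adapter: Loose black power adapter brick, 100 x 48 x 32 mm, on the table about 0.2 m to the other side of the jig (which side is which varies). Origin at the centre of its underside.
- terminator: Loose brass terminator standing on the jig's plate beside the circuit board: 24 mm diameter, 36 mm high. Origin at the centre of its underside.
There are look-alikes about, which are no part of the job. Of the things like the lock_pin, leave any that is purple; of the rest the larger one is meant.

How it is judged:
By the outcome, as a careful person would: the job done as asked, in the order asked, and still so for the second after the job is handed in, with the robot touching nothing.
It also fails if it takes over 48 s, if anything falls off the work surface, if the arm or the gripper's body presses on something with over 40 N, if the wrist force passes 120 N, or if a joint passes its speed limit or range.

### The arm

A 6-joint arm with a two-finger parallel gripper is mounted at the origin on the work surface. World frame = base frame: x ahead of the robot, y to its left, z up, the work surface at z = 0. Lengths are in mm, angles in rad, forces in N, time in s.
With the tool pointing down it reaches from about 275 to 1000 mm from the base axis. Payload 8.4 kg.
Tool frame: the origin (TCP) lies on the centre line of the jaws, within the pads' length; the fingertips stand 17 mm ahead of it and the grasp point (between the pads) lies 2 mm behind it (r.tcp_to_tips is the z of the fingertips in the tool frame, in mm); z points along the fingers, y is the direction in which the jaws open and shut (so a half turn about z gives the same grasp; the last joint's range is limited). The gripper opens to 85 mm and grips with 20 to 120 N. Pads are 22 mm wide; open, the fingers measure 114 mm over their backs; the gripper's body (76 mm by 85 mm) begins 54 mm behind the grasp point. The pads swing forward as they close: fully open they stand 13 mm farther back than shut.
Start: joints at [1.164, 0.353, 1.633, -0, 1.155, -0.002], TCP at [246.146, 574.491, 248.281] pointing down, gripper open.
Joint ranges: [-2.63, 2.63], [-0.92, 2.1], [0.06, 2.66], [-1.3, 4.44], [0, 2.69], [-3.02, 3.02]. Speed limits (rad/s): [2.22, 2.22, 2.79, 3.14, 3.14, 3.14].

### API

Orientations are given as [roll, pitch, yaw] about the fixed x, y, z axes, in that order (R = Rz(yaw) Ry(pitch) Rx(roll)).
In Python, from rig import r, cams, job gives the robot as it stands.
- The arm moves only by the tool drive_tool, never from a script. Its argument "deltas" is a list of rows, each a list of 4 numbers: the shift along the tool's x, y, z in cm, then the turn about the tool's z in rad. In form: [[x, y, z, roll], ...]. A call has 1 to 12 rows; each row shifts and turns the commanded pose from where the row before left it, along the tool's axes as they then stand; what a row does not reach is not made up. A row lasts 1/12 s, in which the tool goes at most 41.7 mm and 7.16 degrees, less where a joint would pass 70% of its speed; a pose out of reach is approached as far as the arm can. A call with a gripper value outside its range is refused whole. "jaw" is the closure, from 0 (fully open) to 1 (shut), set as the call begins (left out, the last holds). The fingers move at their own pace and stop on an object; "force" is the grip in N (left out, the last holds). Time passes only in rows, so rows that do not move let the fingers close. It gives the time, the measured TCP pose, the force and the opening at its end, in the units of the state.
- r.sense(): the state, without advancing time (a new reading comes with each control period).
- cams.grab_frame(name): name is "scene" or "side" or "wrist"; returns (picture, depth): 480x640x3 uint8, red, green, blue; 480x640 float32, mm along the optical axis (not along the pixel's ray), 0 where there is no reading.
- cams.camera_params(name): a dict with "fx", "fy", "cx", "cy" (pixels), "R" (3x3) and "t" (3): a world point X has camera coordinates R X + t. Camera axes: x right, y down, z forward; pixel columns grow to the right and rows downward; lengths in mm; the calibration is good to about 2 mm. A picture is of the moment at which its call begins: read the wrist's pose just before it. camera_params takes no time and is no camera call; for the wrist camera it gives the pose at the moment of the call.
- job.sign_off(): hands the job in, once; it reports no verdict.
The state is a dict: "clock": time; "qpos": joint angles; "qvel": joint speeds; "joint_efforts": joint torques, N m; "eef_pos": TCP position; "tcp_rot": TCP orientation; "contact_force": force on the tool from outside, world axes, zero at the start; "wrist_torque": the same for the moment, N m; "opening": opening from 0.0 (shut) to 1.0 (fully open).
Only numpy, scipy, OpenCV 4.12 (cv2) and the standard library are available. Lean on these libraries where they do the work, as an engineer would, in place of code of your own. Each camera call takes 0.05 s, during which the arm holds its last target. There are 200 camera calls.

## Working session

There is one attempt and no reset: what is moved stays moved. The work goes in short steps, Python scripts to look and compute and a tool call to move; the robot and the scene stay as the last step left them, time stands still between calls to the robot, and variables do not carry over. Pictures are saved under pics/ and viewed, about 8 in all and at most 12, crops included, and the job is handed in when it is done.

Besides the shell and the picture viewer there is one more tool, called after "Emit:" by a JSON object that holds its "fn" and its "kwargs", one argument or row to a line. drive_tool: Moves the arm, as the interface text tells. Its arguments: {"type":"object","properties":{"deltas":{"type":"array"},"jaw":{"type":"number"},"force":{"type":"number"}},"required":["deltas"]}

```bash
ls; mkdir -p pics; cat > h.py <<'E'
import numpy as np, cv2
from rig import r, cams, job
def grab(n):
    p=cams.camera_params(n); im,d=cams.grab_frame(n); return im,d,p
def ray(p,u,v,z):
    R=np.array(p["R"]);t=np.array(p["t"]);c=-R.T@t
    d=R.T@np.array([(u-p["cx"])/p["fx"],(v-p["cy"])/p["fy"],1]); return c+d*(z-c[2])/d[2]
def pt(p,u,v,z):
    R=np.array(p["R"]);t=np.array(p["t"])
    return R.T@(np.array([(u-p["cx"])/p["fx"],(v-p["cy"])/p["fy"],1])*z-t)
def save(im,n): cv2.imwrite("pics/"+n,cv2.cvtColor(im,cv2.COLOR_RGB2BGR))
E
python3 - <<'E'
from h import *
for n in ("scene","side"):
    im,d,p=grab(n); save(im,n+"1.png"); np.savez("pics/%s1.npz"%n,im=im,d=d,**{k:p[k] for k in p})
print(r.sense())
E
```

```text
pics
{'clock': 0.1, 'qpos': array([ 1.16363288e+00,  3.53566750e-01,  1.63404336e+00,  4.57920480e-05,
        1.15520589e+00, -2.38950083e-03]), 'qvel': array([ 0.00191989, -0.0008581 , -0.00372815,  0.00024761, -0.00119788,
        0.00178615]), 'joint_efforts': array([ 1.74010045e-03, -6.06357479e+01, -3.42819643e+01,  1.55522462e-04,
        3.81539736e-03,  1.08811955e-05]), 'eef_pos': array([245.95564303, 574.13707193, 247.65134687]), 'tcp_rot': array([-3.14036941e+00, -4.47945510e-05,  2.73680017e+00]), 'contact_force': array([ 0.51626645,  0.27430771, -0.76101351]), 'wrist_torque': array([-0.01268085, -0.04184229,  0.01504795]), 'opening': 0.9988013319109895}
```

View pics/scene1.png

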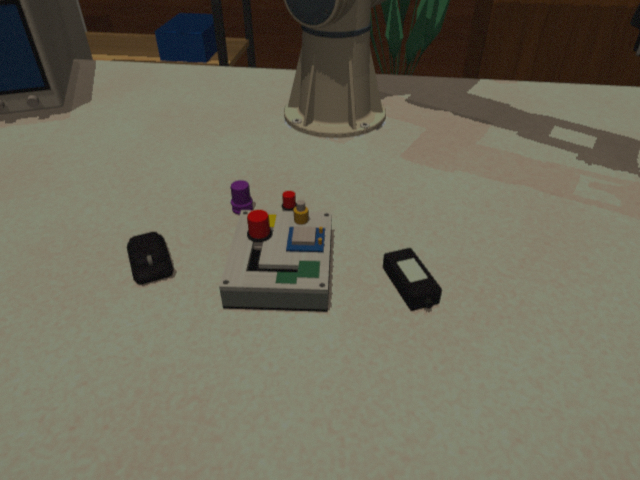

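View pics/side1.png

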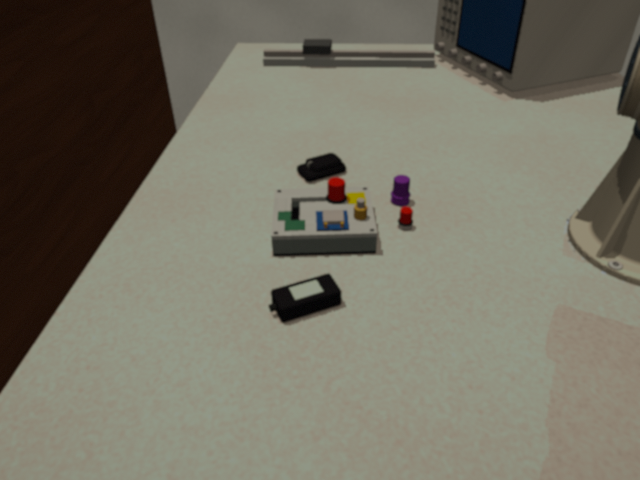

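The scene view shows three candidates: a big red knob on the jig at (259,225), a small red one on the table at (289,200), and a purple one at (241,196). The big red one is the one to use. In the side view it is at (336,190). Yellow mark is at (270,220) and green at (308,268), with the mouse at (150,257) and the adapter at (411,278).

```bash
cat > m.py <<'E'
from h import *
def cloud(p,d):
    R=np.array(p["R"]);t=np.array(p["t"]);v,u=np.mgrid[:480,:640]
    c=np.stack([(u-p["cx"])/p["fx"]*d,(v-p["cy"])/p["fy"]*d,d],-1)
    return (c-t)@R
def comps(mask,mn=20):
    n,l,s,c=cv2.connectedComponentsWithStats(mask.astype(np.uint8))
    return [(l==i,s[i],c[i]) for i in range(1,n) if s[i][4]>=mn]
def masks(im):
    h=cv2.cvtColor(im,cv2.COLOR_RGB2HSV);H,S,V=h[...,0],h[...,1].astype(int),h[...,2]
    return dict(red=((H<6)|(H>174))&(S>190)&(V>90),yellow=(H>24)&(H<34)&(S>170)&(V>120),green=(H>60)&(H<90)&(S>90),blue=(H>98)&(H<120)&(S>120),brass=(H>14)&(H<24)&(S>150),purple=(H>130)&(H<160)&(S>100))
def rep(im,d,p):
    X=cloud(p,d)
    for k,m in masks(im).items():
        for mm,s,c in comps(m):
            P=X[mm&(d>0)]
            if len(P)>10 and np.hypot(*np.median(P,0)[:2])<1000: print(k,s,c.round(1),"med",np.median(P,0).round(1),"zmin/max",np.percentile(P[:,2],[2,98]).round(1),"x",np.percentile(P[:,0],[2,98]).round(1),"y",np.percentile(P[:,1],[2,98]).round(1))
    return X
E
python3 - <<'E'
from m import *
for n in ("scene","side"):
    z=np.load("pics/%s1.npz"%n); p={k:z[k] for k in z}; im,d=z["im"],z["d"]
    print(n,"cam",(-p["R"].T@p["t"]).round()); X=rep(im,d,p)
    m=(d>0)&(X[...,2]>39)&(X[...,2]<50)&(np.hypot(X[...,0],X[...,1])<1000)&(X[...,0]>200)
    m=cv2.morphologyEx(m.astype(np.uint8),cv2.MORPH_OPEN,np.ones((3,3)))
    for mm,s,c in comps(m,400):
        P=X[mm]; R=cv2.minAreaRect(P[:,:2].astype(np.float32)); print("plate",s,c,R,np.median(P[:,2])); print(cv2.boxPoints(R))
E
```

```text
scene cam [1128.  134.  525.]
red [283 191  12   7  69] [288.3 194.2] med [417.6 -30.7  37.7] zmin/max [35.2 39.4] x [407.4 425.4] y [-39.7 -21.4]
red [248 210  20  13 196] [257.3 216. ] med [546.5 -50.   82.6] zmin/max [80.  84.1] x [533.1 558.3] y [-62.7 -36.7]
yellow [269 215   7  12  61] [271.9 219.7] med [503.5 -39.1  45.3] zmin/max [43.6 46.9] x [490.5 519.5] y [-46.3 -34.5]
green [382   0  28  57 704] [393.9  22.4] med [-808.2  118.3   -1.5] zmin/max [-124.1   74.5] x [-853.6 -776.6] y [ 77.5 154. ]
green [ 406    0   43   62 1160] [426.2  23.7] med [-873.2  237.4  -16.5] zmin/max [-134.1   66.8] x [-984.9 -747.7] y [177.6 305.9]
green [277 262  42  21 504] [299.2 272.2] med [621.3  28.   45.2] zmin/max [43.4 46.7] x [595.  641.3] y [-2.1 50.9]
blue [   0    4   45   88 2538] [15.8 53.2] med [ 116.3 -704.1  147.7] zmin/max [ 77.1 248.5] x [102.2 139. ] y [-750.7 -677.1]
blue [287 228  37  24 309] [305.2 243.6] med [566.4  27.1  48.7] zmin/max [46.5 50.5] x [525.1 575.5] y [-3.8 50.5]
brass [536  19  10   8  23] [540.5  22.6] med [-777.4  622.5   20.2] zmin/max [12.5 32.4] x [-
[... 1368 characters left out ...]
.4  48.4] zmin/max [46.3 50.1] x [533.1 573.2] y [ 2.  51.6]
blue [343 212   5  17  41] [345.4 222.1] med [522.6  31.8  48.5] zmin/max [46.9 50.1] x [519.3 524.9] y [ 1.9 47.3]
brass [355 204  11  15 125] [360.  212.4] med [497.9  16.5  61.3] zmin/max [49.7 68.6] x [489.  506.6] y [ 7.3 21. ]
purple [392 176  17  30 409] [400.5 190.6] med [ 420.3 -104.    32. ] zmin/max [ 3.4 53.7] x [406.5 434.3] y [-123.8  -97.3]
plate [ 271  187  106   52 3870] [319.94547804 214.00284238] ((565.8408203125, -13.060142517089844), (180.63731384277344, 156.71690368652344), 5.5453715324401855) 44.61738860706676
[[468.37277   56.20374 ]
 [483.51694  -99.779724]
 [663.30884  -82.32402 ]
 [648.1647    73.65944 ]]
```

Emit:
{"fn": "drive_tool", "kwargs": {
  "deltas": [
    [0, 0, 0, -0.1],
    [0, 0, 0, -0.1],
    [0, 0, 0, -0.1],
    [0, 0, 0, -0.1],
    [0, 0, 0, -0.1],
    [-1.2, -3.5, 0, 0],
    [-1.2, -3.5, 0, 0],
    [-1.2, -3.5, 0, 0],
    [-1.2, -3.5, 0, 0],
    [-1.2, -3.5, 0, 0],
    [-1.2, -3.5, 0, 0],
    [-1.2, -3.5, 0, 0]
  ],
  "jaw": 1
}}

```text
clock: 1.1
eef_pos: [353.2, 336.8, 248.1]
tcp_rot: [-3.141, -0.0, -3.046]
contact_force: [0.2, -0.1, -0.0]
opening: 0.003
```

Emit:
{"fn": "drive_tool", "kwargs": {
  "deltas": [
    [-1.2, -3.5, 0, 0],
    [-1.2, -3.5, 0, 0],
    [-1.2, -3.5, 0, 0],
    [-1.2, -3.5, 0, 0],
    [-1.2, -3.5, 0, 0],
    [-1.2, -3.5, 0, 0],
    [-1.2, -3.5, 0, 0],
    [-1.2, -3.5, 0, 0],
    [-1.2, -3.5, 0, 0],
    [-1.2, -3.5, 0, 0],
    [0, 0, 0, 0],
    [0, 0, 0, 0]
  ]
}}

```text
clock: 2.1
eef_pos: [506.0, -0.1, 247.9]
tcp_rot: [3.142, -0.001, -3.05]
contact_force: [-0.2, -0.5, -0.3]
opening: -0.004
```

```bash
python3 - <<'E'
from m import *
s=r.sense(); print(s["clock"],s["eef_pos"],s["tcp_rot"],s["contact_force"],s["qpos"])
im,d,p=grab("wrist"); save(im,"w1.png"); print(-p["R"].T@p["t"]); X=rep(im,d,p)
np.savez("pics/w1.npz",im=im,d=d,**p)
m=(d>0)&(X[...,2]>39)&(X[...,2]<49)
for mm,s,c in comps(m,800):
    P=X[mm]; R=cv2.minAreaRect(P[:,:2].astype(np.float32)); print("plate",s,R,np.median(P[:,2])); print(cv2.boxPoints(R))
E
```

```text
2.1 [ 5.06046795e+02 -6.41942377e-02  2.47892175e+02] [ 3.14153492e+00 -6.62965108e-04 -3.04981523e+00] [-0.15326103 -0.5486804  -0.25801026] [-3.08758523e-03  1.68142061e-01  1.88350414e+00 -6.00209286e-06
  1.09061191e+00 -1.66565855e+00]
[435.91390814  -5.19070816 373.67285962]
red [283  83  28  27 570] [296.6  96.2] med [412.  -29.1  38.2] zmin/max [36.6 39.9] x [403.  420.2] y [-39.  -19.1]
red [257 250  17  36 160] [267.1 268.5] med [541.2 -39.   82.9] zmin/max [81.6 84.2] x [529.3 555.6] y [-46.4 -34.9]
yellow [ 235  191   49   40 1727] [259.1 209.1] med [503.7 -53.7  45.6] zmin/max [44.1 47. ] x [488.7 521. ] y [-71.7 -34. ]
green [363 315   9  27 111] [368.1 327.9] med [604.6  51.7  45.7] zmin/max [44.1 46.8] x [593.1 616.9] y [46.1 54.8]
blue [316 275  56  21 363] [337.6 289.6] med [569.   18.7  49.2] zmin/max [47.8 50.6] x [558.5 572.9] y [ 0.1 45.5]
brass [320 199  27  26 160] [328.8 207.3] med [491.4   1.5  67.2] zmin/max [65.7 68.5] x [486.5 504.9] y [-2.5 15.5]
brass [328 207  21  20  79] [342.4 217.1] med [499.   16.9  67.2] zmin/max [65.7 68.4] x [492.2 507.5] y [ 5.
[... 292 characters left out ...]
55.5  47.4  58.1] zmin/max [56.4 59.5] x [553.2 557.4] y [45.4 49.5]
purple [ 161   71   42   44 1391] [181.5  92.6] med [ 418.4 -114.8   53. ] zmin/max [51.3 54.6] x [404.6 432.5] y [-128.7 -101.2]
purple [192  72  25  21  92] [206.7  80.6] med [ 404.5 -104.6   19.1] zmin/max [18.  20.8] x [399.6 413.4] y [-116.2  -97.8]
purple [184  94  35  27 215] [206.5 111.7] med [ 431.7 -103.8   19. ] zmin/max [ 4.7 20.7] x [416.5 437.4] y [-122.2  -96.5]
plate [  209   177   183   184 18744] ((559.1432495117188, -12.514884948730469), (169.8684539794922, 150.49147033691406), 5.853911876678467) 45.26641484813253
[[466.97745  53.67581]
 [482.32645 -96.03087]
 [651.3091  -78.70558]
 [635.9601   71.0011 ]]
```

View pics/w1.png

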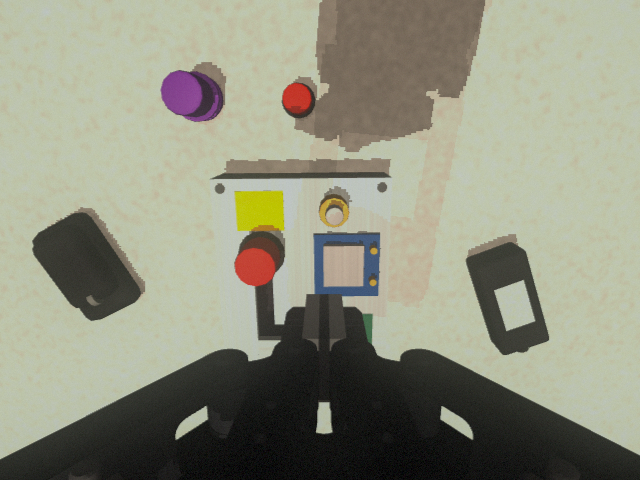

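The close wrist view shows the large red knob at (255,266) on its black flange in the slot, beside the yellow mark. The small red one is at (298,99) and the purple one at (183,93), both on the table; the terminator is at (334,212). That confirms the choice.

```bash
python3 - <<'E'
from m import *
O=np.array([571.2,-22.5]);a=np.deg2rad(5.8);R=np.array([[np.cos(a),-np.sin(a)],[np.sin(a),np.cos(a)]])
z=np.load("pics/w1.npz"); p={k:z[k] for k in z}; im,d=z["im"],z["d"]; X=cloud(p,d)
m=(X[...,2]>79)&(X[...,2]<87)&(X[...,0]<570)&(X[...,1]<-20)&(d>0)
P=X[m]; c,rad=cv2.minEnclosingCircle(P[:,:2].astype(np.float32)); print("knob",c,rad,np.median(P[:,2]),"jig",(np.array(c)-O)@R)
v,u=np.nonzero(m); (uc,vc),_=cv2.minEnclosingCircle(np.stack([u,v],1).astype(np.float32)); print("wrist px",uc,vc,ray(p,uc,vc,83))
q=r.sense()["eef_pos"]; T=2*np.pi-3.04981523-np.pi; RT=np.array([[np.cos(T),-np.sin(T)],[np.sin(T),np.cos(T)]])
# slot dark pixels on plate
g=im.max(2); dark=(g<60)&(X[...,2]<50)&(d>0)
J=(X[...,:2]-O)@R
print("corners",{k:(O+R@np.array(v)).round(1).tolist() for k,v in dict(corner=(45,-25),home=(45,35)).items()})
for xx in (-5,0,5,15,25,30):
    s=dark&(abs(J[...,0]-xx)<1)&(abs(J[...,1]+25)<20); s and 0 if False else None
    if s.any(): print("slot y at x",xx,J[s][:,1].min().round(1),J[s][:,1].max().round(1))
E
```

```text
knob (541.60400390625, -49.24663543701172) 16.398738861083984 83.03865345410942 jig [-32.14740151 -23.61884985]
wrist px 254.77886962890625 265.2295837402344 [540.40554058 -48.9614169   83.        ]
corners {'corner': [618.5, -42.8], 'home': [612.4, 16.9]}
slot y at x 25 -34.3 -27.2
slot y at x 30 -36.3 -27.4
```

Emit:
{"fn": "drive_tool", "kwargs": {
  "deltas": [
    [0.5, -2.6, 0, 0],
    [0.4, -2.6, 0, 0],
    [0, 0, 3.5, 0],
    [0, 0, 3.5, 0],
    [0, 0, 3.5, 0],
    [0, 0, 3.5, 0],
    [0, 0, 2.0, 0],
    [0, 0, 1.4, 0],
    [0, 0, 0, 0],
    [0, 0, 0, 0]
  ]
}}

```text
clock: 2.98
eef_pos: [501.0, -49.9, 74.0]
tcp_rot: [3.141, -0.002, -3.045]
contact_force: [0.0, 0.1, -0.1]
opening: -0.002
```

```bash
python3 - <<'E'
from m import *
s=r.sense(); print(s["clock"],s["eef_pos"],s["tcp_rot"],s["contact_force"])
im,d,p=grab("scene"); 
im2,d2,p2=grab("side"); save(np.hstack([cv2.resize(im[150:320,180:380],None,fx=2,fy=2),cv2.resize(im2[150:320,240:440],None,fx=2,fy=2)]),"c1.png")
E
```

```text
2.9833 [501.01470585 -49.86237087  73.95841642] [ 3.14107783e+00 -1.93446282e-03 -3.04490991e+00] [ 0.03286601  0.13587338 -0.11992766]
```

View pics/c1.png

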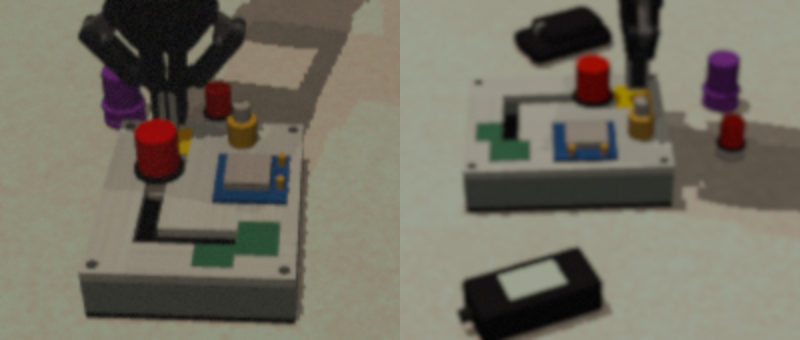

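The crops show the shut fingers right behind the knob, beside the yellow mark, clear of the terminator and the knob still in place. I'll push along the long leg.

Emit:
{"fn": "drive_tool", "kwargs": {
  "deltas": [
    [-0.4, -0.3, 0, 0],
    [-0.5, 0, 0, 0],
    [-0.5, 0, 0, 0],
    [-0.5, 0, 0, 0],
    [-0.5, 0, 0, 0],
    [-0.5, 0, 0, 0],
    [-0.5, 0, 0, 0],
    [-0.5, 0, 0, 0],
    [-0.5, 0, 0, 0],
    [-0.5, 0, 0, 0],
    [-0.5, 0, 0, 0],
    [0, 0, 0, 0]
  ]
}}

```text
clock: 4.08
eef_pos: [557.3, -48.8, 74.4]
tcp_rot: [-3.141, 0.002, -3.046]
contact_force: [0.8, 0.1, -0.5]
opening: 0.002
```

```bash
cat > k.py <<'E'
from m import *
O=np.array([571.2,-22.5]);a=np.deg2rad(5.8);R=np.array([[np.cos(a),-np.sin(a)],[np.sin(a),np.cos(a)]])
def knob():
    s=r.sense(); print(s["clock"],"tcp jig",((s["eef_pos"][:2]-O)@R).round(1),s["eef_pos"].round(1),"F",s["contact_force"].round(1))
    for n in ("scene","side"):
        im,d,p=grab(n); X=cloud(p,d)
        m=masks(im)["red"]&(X[...,2]>78)&(X[...,2]<88)&(d>0)&(X[...,0]>480)&(X[...,0]<680)&(abs(X[...,1])<110)
        if m.sum()<10: print(n,"hidden"); continue
        c,rad=cv2.minEnclosingCircle(X[m][:,:2].astype(np.float32)); print(n,"knob jig",((np.array(c)-O)@R).round(1),"rad",round(rad,1),m.sum())
        yield n,im,d,p
if __name__=="__main__": list(knob())
E
python3 k.py
```

```text
4.0833 tcp jig [-16.5 -24.8] [557.3 -48.8  74.4] F [ 0.8  0.1 -0.5]
scene knob jig [ 12.4 -25.3] rad 16.2 249
side knob jig [ 13.3 -24.9] rad 17.8 128
```

Emit:
{"fn": "drive_tool", "kwargs": {
  "deltas": [
    [-0.5, 0, 0, 0],
    [-0.5, 0, 0, 0],
    [-0.5, 0, 0, 0],
    [-0.5, 0, 0, 0],
    [-0.4, 0, 0, 0],
    [-0.3, 0, 0, 0],
    [-0.2, 0, 0, 0],
    [0, 0, 0, 0]
  ]
}}

```text
clock: 4.85
eef_pos: [585.2, -46.1, 74.3]
tcp_rot: [-3.142, 0.0, -3.046]
contact_force: [0.7, -0.7, -0.0]
opening: 0.002
```

Emit:
{"fn": "drive_tool", "kwargs": {
  "deltas": [
    [-0.2, 0, 0, 0],
    [-0.1, 0, 0, 0],
    [0, 0, 0, 0]
  ]
}}

```text
clock: 5.1
eef_pos: [587.8, -45.9, 74.3]
tcp_rot: [-3.142, 0.0, -3.046]
contact_force: [-0.9, -0.4, -0.3]
opening: 0.0
```

```bash
python3 k.py
```

```text
5.1 tcp jig [ 14.1 -24.9] [587.8 -45.9  74.3] F [-0.9 -0.4 -0.3]
scene knob jig [ 42.8 -25.5] rad 16.4 282
side knob jig [ 41.6 -21.1] rad 14.6 115
```

Pushing on gently until the force rises at the corner wall.

Emit:
{"fn": "drive_tool", "kwargs": {
  "deltas": [
    [-0.1, 0, 0, 0],
    [-0.1, 0, 0, 0],
    [0, 0, 0, 0]
  ]
}}

```text
clock: 5.45
eef_pos: [589.8, -45.7, 74.3]
tcp_rot: [-3.142, 0.0, -3.046]
contact_force: [-1.9, -0.1, -0.1]
opening: 0.001
```

Emit:
{"fn": "drive_tool", "kwargs": {
  "deltas": [
    [-0.1, 0, 0, 0],
    [-0.1, 0, 0, 0],
    [0, 0, 0, 0]
  ]
}}

```text
clock: 5.7
eef_pos: [591.9, -45.5, 74.3]
tcp_rot: [-3.142, 0.0, -3.046]
contact_force: [-0.9, -0.5, -0.2]
opening: -0.001
```

```bash
python3 k.py
```

```text
5.7 tcp jig [ 18.3 -24.9] [591.9 -45.5  74.3] F [-0.9 -0.5 -0.2]
scene knob jig [ 47.4 -24.8] rad 16.0 286
side knob jig [ 46.3 -22.2] rad 15.2 113
```

Emit:
{"fn": "drive_tool", "kwargs": {
  "deltas": [
    [-0.1, 0, 0, 0],
    [0, 0, 0, 0]
  ]
}}

```text
clock: 5.97
eef_pos: [592.7, -45.4, 74.3]
tcp_rot: [3.142, -0.0, -3.046]
contact_force: [-1.6, 0.4, 0.5]
opening: 0.001
```

Emit:
{"fn": "drive_tool", "kwargs": {
  "deltas": [
    [-0.1, 0, 0, 0],
    [0, 0, 0, 0]
  ]
}}

```text
clock: 6.13
eef_pos: [592.9, -45.3, 74.2]
tcp_rot: [3.141, -0.002, -3.046]
contact_force: [-5.0, -0.3, 4.5]
opening: 0.006
```

Contact with the corner wall. Now around the knob to its -y side.

Emit:
{"fn": "drive_tool", "kwargs": {
  "deltas": [
    [0.5, 0, 0, 0],
    [1.5, 0, 0, 0],
    [0, -2.5, 0, 0],
    [0, -2.6, 0, 0],
    [-1.6, 0, 0, 0],
    [-1.6, 0, 0, 0],
    [-1.5, 0, 0, 0],
    [0, 0, 0, 0],
    [0, 0, 0, 0]
  ]
}}

```text
clock: 6.88
eef_pos: [625.7, -93.5, 74.2]
tcp_rot: [-3.141, 0.001, -3.046]
contact_force: [-0.3, 0.2, -0.5]
opening: 0.001
```

```bash
python3 k.py
```

```text
6.8833 tcp jig [ 47.1 -76.1] [625.7 -93.5  74.2] F [-0.3  0.2 -0.5]
scene knob jig [ 48.6 -24.9] rad 15.6 210
side knob jig [ 48.8 -24.2] rad 15.8 105
```

Emit:
{"fn": "drive_tool", "kwargs": {
  "deltas": [
    [0, 0.8, 0, 0],
    [0, 0.8, 0, 0],
    [0, 0.5, 0, 0],
    [0, 0.5, 0, 0],
    [0, 0.5, 0, 0],
    [0, 0.5, 0, 0],
    [0, 0.5, 0, 0],
    [0, 0.5, 0, 0],
    [0, 0.5, 0, 0],
    [0, 0.5, 0, 0],
    [0, 0.4, 0, 0],
    [0, 0, 0, 0]
  ]
}}

```text
clock: 7.98
eef_pos: [619.5, -32.7, 74.1]
tcp_rot: [3.141, -0.0, -3.046]
contact_force: [0.7, -0.9, 0.2]
opening: -0.002
```

```bash
python3 k.py
```

```text
7.9833 tcp jig [ 47.  -15.1] [619.5 -32.7  74.1] F [ 0.7 -0.9  0.2]
scene knob jig [53.2 16.4] rad 14.6 139
side knob jig [47.2 17.9] rad 14.5 112
```

Emit:
{"fn": "drive_tool", "kwargs": {
  "deltas": [
    [0, 0.5, 0, 0],
    [0, 0.5, 0, 0],
    [0, 0.3, 0, 0],
    [0, 0.2, 0, 0],
    [0, 0.1, 0, 0],
    [0, 0, 0, 0]
  ]
}}

```text
clock: 8.58
eef_pos: [618.1, -17.4, 74.2]
tcp_rot: [3.141, -0.0, -3.046]
contact_force: [-0.5, -0.9, -0.7]
opening: 0.002
```

Emit:
{"fn": "drive_tool", "kwargs": {
  "deltas": [
    [0, 0.1, 0, 0],
    [0, 0.1, 0, 0],
    [0, 0, 0, 0]
  ]
}}

```text
clock: 8.83
eef_pos: [618.0, -15.8, 74.3]
tcp_rot: [3.142, 0.0, -3.046]
contact_force: [0.1, -1.1, 0.2]
opening: -0.001
```

```bash
python3 k.py
```

```text
8.8333 tcp jig [47.2  2. ] [618.  -15.8  74.3] F [ 0.1 -1.1  0.2]
scene knob jig [52.2 33.4] rad 13.9 133
side knob jig [48.1 34.6] rad 15.7 116
```

Emit:
{"fn": "drive_tool", "kwargs": {
  "deltas": [
    [0, 0.1, 0, 0],
    [0, 0.1, 0, 0],
    [0, 0, 0, 0]
  ]
}}

```text
clock: 9.18
eef_pos: [617.8, -13.7, 74.3]
tcp_rot: [-3.142, 0.0, -3.046]
contact_force: [0.6, -1.0, -1.3]
opening: -0.001
```

Emit:
{"fn": "drive_tool", "kwargs": {
  "deltas": [
    [0, 0.1, 0, 0],
    [0, 0, 0, 0]
  ]
}}

```text
clock: 9.35
eef_pos: [617.7, -12.7, 74.3]
tcp_rot: [3.142, -0.0, -3.046]
contact_force: [0.9, -0.9, 0.1]
opening: -0.005
```

Emit:
{"fn": "drive_tool", "kwargs": {
  "deltas": [
    [0, 0.1, 0, 0],
    [0, 0, 0, 0]
  ]
}}

```text
clock: 9.52
eef_pos: [617.8, -12.0, 74.5]
tcp_rot: [-3.141, 0.0, -3.046]
contact_force: [0.4, -3.3, 1.1]
opening: -0.002
```

Emit:
{"fn": "drive_tool", "kwargs": {
  "deltas": [
    [0, 0.1, 0, 0],
    [0, 0, 0, 0]
  ]
}}

```text
clock: 9.68
eef_pos: [617.9, -11.5, 74.8]
tcp_rot: [-3.14, 0.001, -3.046]
contact_force: [-0.2, -6.6, 4.3]
opening: 0.0
```

Emit:
{"fn": "drive_tool", "kwargs": {
  "deltas": [
    [0, 0.1, 0, 0],
    [0, 0, 0, 0],
    [0, 0, 0, 0]
  ]
}}

```text
clock: 9.93
eef_pos: [618.0, -11.0, 75.0]
tcp_rot: [-3.14, 0.001, -3.046]
contact_force: [-0.4, -9.2, 6.6]
opening: 0.0
```

Hard stop reached with about 9 N. I'll back off and check.

Emit:
{"fn": "drive_tool", "kwargs": {
  "deltas": [
    [0, -0.3, 0, 0],
    [0, -1.0, 0, 0],
    [0, -2.0, 0, 0],
    [0, -2.0, 0, 0],
    [0, 0, -3.5, 0],
    [0, 0, -3.5, 0],
    [0, 0, -3.5, 0],
    [0, 0, -3.5, 0],
    [2.5, 0, -3.0, 0],
    [2.5, 0, -3, 0],
    [0, 0, 0, 0],
    [0, 0, 0, 0]
  ]
}}

```text
clock: 10.93
eef_pos: [572.7, -67.7, 276.4]
tcp_rot: [-3.141, 0.004, -3.047]
contact_force: [0.9, 0.2, 0.4]
opening: 0.002
```

```bash
python3 - <<'E'
from k import *
L=list(knob())
im=[x[1] for x in L]
w,d,p=grab("wrist"); X=cloud(p,d); m=(X[...,2]>79)&(X[...,2]<88)&(d>0)&masks(w)["red"]
if m.sum()>20:
    c,rad=cv2.minEnclosingCircle(X[m][:,:2].astype(np.float32)); print("wrist",c,((np.array(c)-O)@R),rad)
save(np.hstack([cv2.resize(im[0][190:320,200:350],(400,347)),cv2.resize(im[1][160:290,250:400],(400,347))]),"c2.png"); rep(*L[0][1:])
E
```

```text
10.9333 tcp jig [ -3.1 -45.1] [572.7 -67.7 276.4] F [0.9 0.2 0.4]
scene knob jig [47.9 35.3] rad 16.1 263
side knob jig [47.1 36.7] rad 15.1 133
wrist (613.631591796875, 18.335594177246094) [46.34106606 36.33856533] 15.319522857666016
red [282 243  22  15 264] [292.5 250.2] med [617.3  17.5  82.6] zmin/max [80.5 84.1] x [602.2 629.5] y [ 3.9 31.1]
green [406   0  43  62 883] [427.6  26.7] med [-899.9  251.2  -36.2] zmin/max [-133.8   53.6] x [-986.3 -771.9] y [177.  307.8]
green [386  26  17  29 292] [393.9  37.6] med [-812.2  124.2  -56.4] zmin/max [-123.8  -17.4] x [-849.9 -790.1] y [ 92.  148.4]
green [304 262  15  15 183] [312. 269.] med [610.8  43.2  45.2] zmin/max [43.6 47.5] x [596.1 626.2] y [34.  51.9]
green [277 271  19  12 120] [284.4 278.3] med [635.9   6.9  45.2] zmin/max [20.6 46.8] x [596.5 642.6] y [-9.8 22.8]
blue [   0    4   44   88 2540] [15.8 53.2] med [ 116.4 -704.1  148. ] zmin/max [ 77.4 248.6] x [102.3 139.1] y [-751.1 -677.2]
blue [288 228   5  14  37] [289.9 234.6] med [543.1  -2.4  48.6] zmin/max [47.  50.3] x [525.2 556.6] y [-5.1  0.6]
blue [304 229  20 
[... 258 characters left out ...]
15.2] med [-820.7  448.6   29.9] zmin/max [ 8.2 42.1] x [-902.4 -772.6] y [446.5 455.9]
brass [533  15  11  10  25] [537.4  19.6] med [-777.4  609.    30.4] zmin/max [17.1 43.9] x [-788.7 -769.5] y [594.6 628.9]
brass [499  57   7  12  21] [501.7  62.2] med [-778.5  521.1 -121.9] zmin/max [-142.3 -104.4] x [-786.6 -767. ] y [513.8 534. ]
brass [293 207  15  17 178] [300.5 215.7] med [506.2   8.9  59.8] zmin/max [45.8 67.8] x [495.3 509.8] y [-3.1 17.8]
brass [250 214  26  13 284] [263.2 219.5] med [505.6 -53.   45.3] zmin/max [43.8 47.1] x [489.4 521.9] y [-73.4 -35.7]
purple [231 181  21  33 514] [240.3 196.4] med [ 430.8 -114.1   33.9] zmin/max [ 3.9 54. ] x [412.2 437.4] y [-130.4  -99.8]
```

View pics/c2.png

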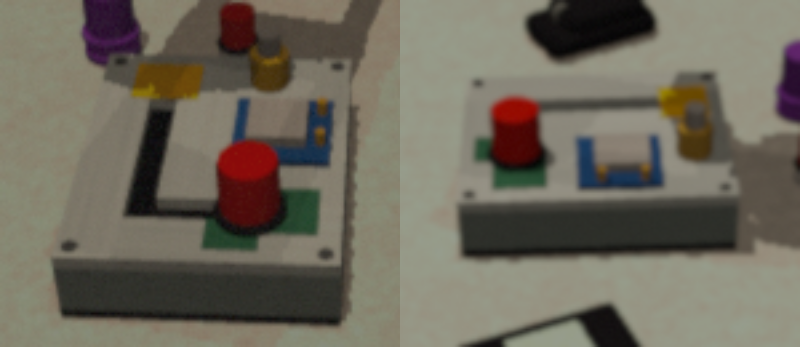

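Clear of everything at z = 276. The crops show the knob upright at the green end (about jig 47, 36), with the terminator unmoved. Handing in.

```bash
python3 - <<'E'
from h import *
print(r.sense()["contact_force"], job.sign_off())
E
```

```text
the job is handed in; nothing more can be done
[-0.45171557  0.47050673  0.20554574] None
```

The jig is locked and handed in at about 11 s of the 48 s allowed. With shut fingertips I pushed the large red knob along the long leg until the corner wall gave about 5 N. I then went round to its other side and pushed it along the short leg to a hard stop at about 9 N. It was never gripped or lifted.

**Knob position:** after retreating, three cameras put it at about jig (46–48, 35–37) mm, against a nominal home of (45, 35). It stands upright by the green mark.

**Disagreements:** the x readings run 1–3 mm high, which I put down to calibration, my estimate of the jig's position and side play in the slot. The views during the push were partly hidden by the fingers and differed by up to 6 mm. Fully home therefore rests mainly on the hard stop rather than on the pictures. I did not make a second confirming push.

**Other things:** the terminator measured within 1 mm of where it started. I did not re-measure the mouse or the adapter, but the arm never went near them. The arm finished well above everything, with contact force at noise level.

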